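# Move the vaccine cartons from the fridge tray to the cooler rack in the same order

### The arm

A 6-joint arm with a two-finger parallel gripper is mounted at the origin on the work surface. World frame = base frame: x ahead of the robot, y to its left, z up, the work surface at z = 0. Lengths are in m, angles in rad, forces in N, time in s.
With the tool pointing down it reaches from about 0.3 to 0.75 m from the base axis. Payload 8.5 kg.
Tool frame: the origin (TCP) lies midway between the tips of the shut fingers; the grasp point (between the pads) lies 19 mm behind it; z points along the fingers, y is the line along which they close (so a half turn about z gives the same grasp; the last joint's range is limited). The gripper opens to 88 mm and grips with 3 to 60 N. Pads are 18 mm wide; open, the fingers measure 123 mm over their backs; the gripper's body (75 mm by 187 mm) begins 45 mm behind the grasp point.
Start: joints at [-1.408, 0.381, 1.297, -0, 1.464, -0.215], TCP at [0.203, -0.511, 0.239] pointing down, gripper open.
Joint ranges: [-3.11, 3.11], [-0.89, 2.33], [0.22, 2.48], [-1.42, 4.56], [0.17, 2.85], [-2.88, 2.88]. Speed limits (rad/s): [2.39, 2.39, 3.14, 3.14, 3.14, 3.14].

### API

Orientations are given as [roll, pitch, yaw] about the fixed x, y, z axes, in that order (R = Rz(yaw) Ry(pitch) Rx(roll)).
In Python, from station import arm gives the robot as it stands.
- The arm moves only by the shell command python3 -m handwheel 'ROWS' [FORCE]. ROWS is text: rows parted by semicolons, each of 5 numbers parted by spaces: the shift along the world's x, y, z in m, then the turn about the world's z in rad, then the opening in per cent of the stroke, from 0 (shut) to 100 (fully open). In form: tx ty tz roll claw; .... A call has 1 to 8 rows; each row is the pose to reach, as a shift and turn from the pose commanded when the call began; what a row does not reach only later rows make up. A row lasts 1/8 s, in which the tool goes at most 62.5 mm and 10.7 degrees, less where a joint would pass 70% of its speed; a pose out of reach is approached as far as the arm can. A call with a gripper value outside its range is refused whole. The fingers move at their own pace and stop on an object; FORCE is the grip in N (left out, the last holds). Time passes only in rows, so rows that repeat a pose let the fingers close. It gives the time, the measured TCP pose, the force, the opening and the grip force at its end, in the units of the state.
- arm.get_obs(): the state, without advancing time (a new reading comes with each control period).
- arm.get_image(name): name is "side" or "top" or "wrist"; returns a dict with "pixels" (384x512x3 uint8, red, green, blue), "fx", "fy", "cx", "cy" (pixels), "k1" (the pictures are not rectified: a ray, as slopes to the right and down, at radius r is drawn at 1 + k1 r^2 times it, then the intrinsics apply), "rvec" (rotation vector, rad) and "tvec" (3), from world to camera coordinates, as OpenCV has them. Camera axes: x right, y down, z forward; pixel columns grow to the right and rows downward; lengths in m; the calibration is good to about 2 mm. A picture is of the moment at which its call begins. There is no depth.
- arm.job_done(): hands the job in; it is judged then, once.
The state is a dict: "time": time; "joint_positions": joint angles; "qvel": joint speeds; "tau": joint torques, N m; "tcp_pos": TCP position; "eef_rot": TCP orientation; "ft_force": force on the tool from outside, world axes, zero at the start; "ft_torque": the same for the moment, N m; "grip_width": finger opening in m; "grasp_force": force on a finger pad.
Only numpy, scipy, OpenCV 4.12 (cv2) and the standard library are available. Lean on these libraries where they do the work, as an engineer would, in place of code of your own. Each camera call takes 0.05 s, during which the arm holds its last target. There are 200 camera calls.

### The job

The refrigerator is going out of service, so move the four vaccine cartons out of their coloured bins into the lanes of the portable cooler's rack, one to a lane and in the same left-to-right order as their bins stand in the tray (left and right as seen from the robot). Set each one upright on the rack's floor, lowered right down rather than dropped, and leave it standing by itself. Leave the tape dispenser, the logger and the phone where they are.

Things in the scene. Friction and masses are not known exactly. Their poses are not given: they have to be found in the camera images.
- carton_blue_center (a point): centre (half-way up) of the blue vaccine carton: a loose, stiff white box of 50 to 100 g with a broad blue band round its upper third and a blue top; 54 mm wide (its x axis), 22 mm thick (its y axis) and 96 mm tall (its z axis, up). At the start it stands upright in the bin of its own colour, thin side towards its neighbours, so it is best gripped from above across its 54 mm width.
- carton_green_center (a point): centre (half-way up) of the green vaccine carton: a loose, stiff white box of 50 to 100 g with a broad green band round its upper third and a green top; 54 mm wide (its x axis), 22 mm thick (its y axis) and 96 mm tall (its z axis, up). At the start it stands upright in the bin of its own colour, thin side towards its neighbours, so it is best gripped from above across its 54 mm width.
- carton_yellow_center (a point): centre (half-way up) of the yellow vaccine carton: a loose, stiff white box of 50 to 100 g with a broad yellow band round its upper third and a yellow top; 54 mm wide (its x axis), 22 mm thick (its y axis) and 96 mm tall (its z axis, up). At the start it stands upright in the bin of its own colour, thin side towards its neighbours, so it is best gripped from above across its 54 mm width.
- carton_violet_center (a point): centre (half-way up) of the violet vaccine carton: a loose, stiff white box of 50 to 100 g with a broad violet band round its upper third and a violet top; 54 mm wide (its x axis), 22 mm thick (its y axis) and 96 mm tall (its z axis, up). At the start it stands upright in the bin of its own colour, thin side towards its neighbours, so it is best gripped from above across its 54 mm width.
- bin_blue: the blue stock bin, fixed: a low open tray 86 mm long (x) by 46 mm wide (y), walls 3 mm, side walls 28 mm high, end walls 14 mm high, floor 3 mm. Origin: centre of its underside, which lies 4 mm above the bench.
- bin_green: the green stock bin, fixed: a low open tray 86 mm long (x) by 46 mm wide (y), walls 3 mm, side walls 28 mm high, end walls 14 mm high, floor 3 mm. Origin: centre of its underside, which lies 4 mm above the bench.
- bin_yellow: the yellow stock bin, fixed: a low open tray 86 mm long (x) by 46 mm wide (y), walls 3 mm, side walls 28 mm high, end walls 14 mm high, floor 3 mm. Origin: centre of its underside, which lies 4 mm above the bench.
- bin_violet: the violet stock bin, fixed: a low open tray 86 mm long (x) by 46 mm wide (y), walls 3 mm, side walls 28 mm high, end walls 14 mm high, floor 3 mm. Origin: centre of its underside, which lies 4 mm above the bench.
- fridge_tray: white refrigerator tray, fixed, 110 mm (x) by 216 mm (y), low rims of 12 mm at the x ends and 18 mm at the y ends; origin: centre of its underside, on the bench. The four bins stand on it side by side in a row along its y axis, at y = +75, +25, -25 and -75 mm; +y is the left as seen from the robot. Which bin stands in which place changes.
- cooler_rack: cooler's rack, fixed: grey base 92 (x) by 196 mm (y), floor 6 mm above the origin; five white fins 4 mm thick, 56 mm long (x), tops at 50 mm; four 40 mm lanes between them, centred at y = +66, +22, -22, -66 mm (+y: left seen from the robot). Stops 17 mm high at x = -36 and 36 mm. Origin: centre of underside, on the bench. A carton in a lane, width along x, has its centre 54 mm up.
- tape_dispenser: bystander, loose: red tape dispenser, 84 x 34 mm, 66 mm high; origin: centre of its underside.
- data_logger: bystander, loose: white temperature logger lying flat, 50 x 95 mm, 24 mm high; origin: centre of its underside.
- phone: bystander, loose: phone lying flat, dark glass face up, 148 x 72 mm, 8 mm thick; origin: centre of its underside.

How it is judged:
By the outcome, as a careful person would: the job done as asked, in the order asked, and still so for the second after the job is handed in, with the robot touching nothing.
It also fails if it takes over 128 s, if anything falls off the work surface, if the arm or the gripper's body presses on something with over 40 N, if the wrist force passes 120 N, or if a joint passes its speed limit or range.

## Working session

There is one attempt and no reset: what is moved stays moved. The work goes in short steps, Python scripts to look and compute and a shell command to move; the robot and the scene stay as the last step left them, time stands still between calls to the robot, and variables do not carry over. Pictures are saved under pics/ and viewed, at most 14 in all, crops included, and the job is handed in when it is done.

```bash
mkdir -p pics
cat > h.py <<'E'
import numpy as np, cv2
from station import arm
def ray(im,uv):
    uv=np.array(uv,float).reshape(-1,2)
    d=(uv-[im['cx'],im['cy']])/[im['fx'],im['fy']]
    s=d.copy()
    for _ in range(30): s=d/(1+im['k1']*(s**2).sum(1,keepdims=True))
    R=cv2.Rodrigues(np.array(im['rvec'],float))[0]
    o=-R.T@np.array(im['tvec'],float).ravel()
    return o,np.c_[s,np.ones(len(s))]@R
def onz(im,uv,z):
    o,d=ray(im,uv); return o+d*((z-o[2])/d[:,2:])
def save(im,name): cv2.imwrite('pics/'+name,im['pixels'][...,::-1])
E
python3 - <<'E'
from h import *
for n in ('top','side'):
    im=arm.get_image(n); save(im,n+'0.png'); print(n,ray(im,[256,192]),im['fx'],im['k1'])
print(arm.get_obs())
E
```

```text
top (array([0.44538979, 0.01365202, 1.47005048]), array([[ 0.11501275, -0.01577043, -0.99332355]])) 489.89065153344234 -0.0584445071323315
side (array([0.53179209, 0.78553297, 0.66646551]), array([[ 0.07561636, -0.78111614, -0.61990002]])) 353.59015459968543 0.025600348161836563
{'time': 0.1, 'joint_positions': array([-1.40826221e+00,  3.81108825e-01,  1.29814341e+00,  9.29358821e-06,
        1.46361324e+00, -2.15328943e-01]), 'qvel': array([ 0.00058982, -0.00116938, -0.00183031, -0.00135197, -0.0007205 ,
       -0.00115951]), 'tau': array([ 3.20560801e-03, -4.38651931e+01, -2.24913526e+01,  7.14572403e-02,
        3.42067075e-02, -6.43913791e-05]), 'tcp_pos': array([ 0.20285813, -0.51095358,  0.23822417]), 'eef_rot': array([-3.14035119e+00, -2.80989038e-04,  3.77861890e-01]), 'ft_force': array([ 0.84302963, -0.93458701,  0.26831196]), 'ft_torque': array([0.04817051, 0.04977262, 0.02828699]), 'grasp_force': 0.0, 'grip_width': 0.08820621034211516}
```

View pics/top0.png

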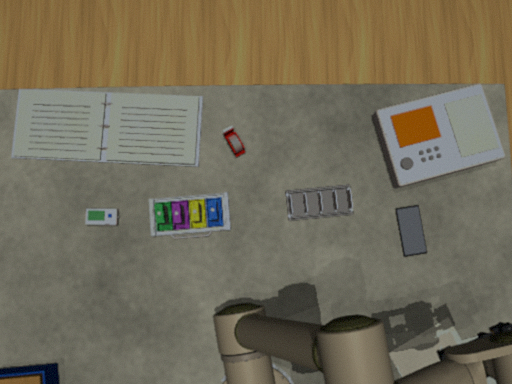

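View pics/side0.png

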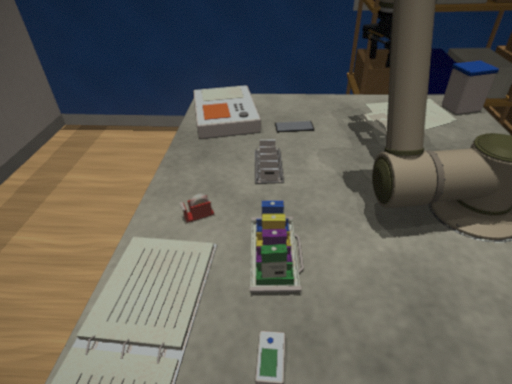

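The top view shows the tray at (190,214) with green, violet, yellow, blue from left to right. The rack is at (320,202), the logger at (101,217), the dispenser at (235,142) and the phone at (411,230). I'll take coarse positions from this and refine them with the wrist camera.

Run:
```python
from h import *
im=arm.get_image('top')
P=lambda uv,z: onz(im,uv,z)[:,:2].round(3).tolist()
print('tray',P([(150,199),(228,193),(230,231),(152,236)],.015))
print('rack',P([(286,189),(352,185),(354,214),(288,220)],.02))
print('carton px',P([(161,212),(179,212),(197,210),(215,209)],.103))
w=arm.get_image('wrist'); o,d=ray(w,[[256,192]]); print(o,d,w['fx'],w['k1']); save(w,'w0.png')
print(cv2.Rodrigues(w['rvec'])[0])
```

```text
tray [[0.597, 0.308], [0.612, 0.074], [0.498, 0.069], [0.486, 0.301]]
rack [[0.621, -0.099], [0.631, -0.297], [0.544, -0.3], [0.529, -0.103]]
carton px [[0.551, 0.259], [0.55, 0.208], [0.555, 0.158], [0.557, 0.107]]
[ 0.26669066 -0.48567926  0.38318856] [[-0.24788137 -0.09957887 -0.96366031]] 332.6944038442286 -0.0751865305207824
[[ 3.68226475e-01 -9.29736124e-01  5.77444621e-05]
 [-8.96169830e-01 -3.54915843e-01  2.66297542e-01]
 [-2.47565950e-01 -9.81095540e-02 -9.63890873e-01]]
```

```bash
python3 -m handwheel '0.05 0.05 0.04 0.17 100; 0.1 0.1 0.08 0.35 100; 0.14 0.14 0.08 0.53 100; 0.18 0.18 0.08 0.71 100; 0.22 0.22 0.08 0.89 100; 0.26 0.26 0.08 1.07 100; 0.3 0.3 0.08 1.25 100; 0.34 0.34 0.08 1.25 100'
python3 -m handwheel '0.03 0.02 0 0 100; 0.03 0.02 0 0 100; 0.03 0.02 0 0 100'
python3 - <<'E'
from h import *
w=arm.get_image('wrist');save(w,'w1.png'); o=arm.get_obs(); print(o['tcp_pos'],o['eef_rot'],o['joint_positions'])
E
```

```text
time: 1.2
tcp_pos: [0.5441, -0.1694, 0.3187]
eef_rot: [-3.141, 0.0, 1.63]
ft_force: [1.0, -1.0, 0.5]
grip_width: 0.0883
grasp_force: 0.0
time: 1.58
tcp_pos: [0.5724, -0.1517, 0.3186]
eef_rot: [-3.141, -0.0, 1.627]
ft_force: [0.8, 0.3, 0.5]
grip_width: 0.0879
grasp_force: 0.0
[ 0.5721879  -0.15196424  0.3188167 ] [-3.14133991e+00  1.25154469e-04  1.62670996e+00] [-4.59289624e-01  4.18744505e-01  1.00891061e+00 -2.35855717e-04
  1.71409581e+00 -5.15236909e-01]
```

View pics/w1.png

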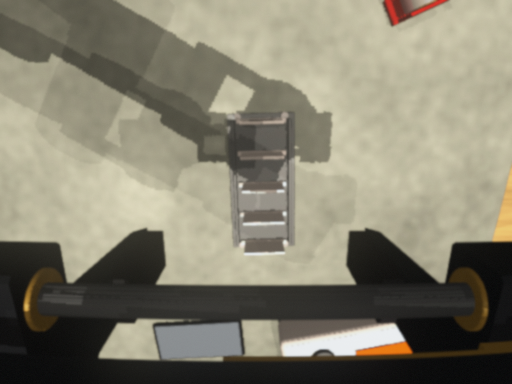

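```bash
python3 - <<'E'
import cv2
a=cv2.imread('pics/w1.png')[104:264,212:312]; cv2.imwrite('pics/w1c.png',cv2.resize(a,None,fx=3.75,fy=3.75,interpolation=cv2.INTER_CUBIC))
E
python3 -m handwheel '0 0.06 0 0 100; 0 0.12 0 0 100; 0 0.18 0 0 100; -0.01 0.24 0 0 100; -0.02 0.3 0 0 100; -0.03 0.36 0 0 100; -0.03 0.38 0 0 100; -0.03 0.38 0 0 100'
python3 -m handwheel '0 0 0 0 100; 0 0 0 0 100'
python3 - <<'E'
from h import *
w=arm.get_image('wrist');save(w,'w2.png'); o=arm.get_obs(); print(o['tcp_pos'],o['eef_rot'])
import pickle; pickle.dump(w,open('w2.pkl','wb'))
E
```

```text
time: 2.62
tcp_pos: [0.543, 0.2284, 0.3188]
eef_rot: [3.141, 0.0, 1.628]
ft_force: [0.2, -0.1, 0.7]
grip_width: 0.0883
grasp_force: 0.0
time: 2.88
tcp_pos: [0.5433, 0.2272, 0.3188]
eef_rot: [3.142, 0.0, 1.626]
ft_force: [-0.6, 0.4, 0.4]
grip_width: 0.0881
grasp_force: 0.0
[0.54326764 0.22743546 0.31880693] [3.14157092e+00 1.61954841e-04 1.62579152e+00]
```

View pics/w1c.png

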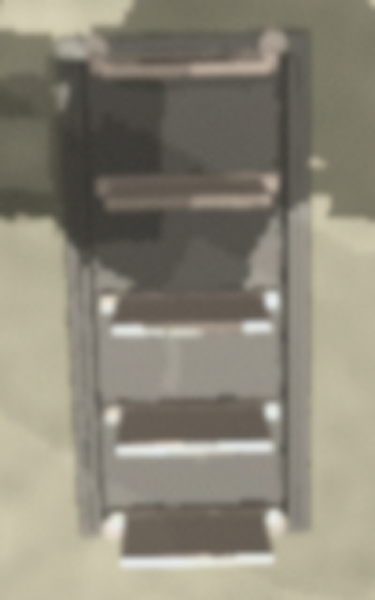

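View pics/w2.png

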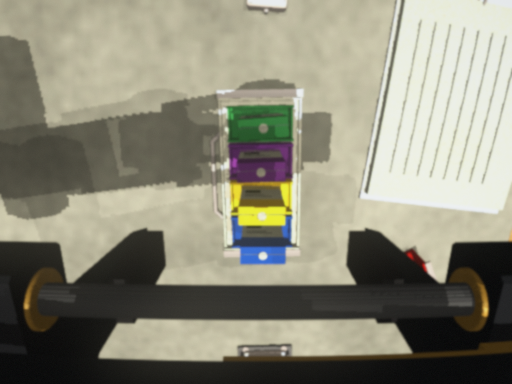

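Rack crop: the fin tops are bright lines at crop rows 71, 202, 328, 448 and 561. Tray view: the carton tops have white centre dots at about (263,128), (261,172), (262,216) and (263,256).

Run:
```python
import cv2
from h import *
import pickle
w=pickle.load(open('w2.pkl','rb'))
d=onz(w,[(263,128),(261,172),(262,216),(263,256)],.103)[:,:2]; print('dots',d.round(4).tolist())
hsv=cv2.cvtColor(w['pixels'],cv2.COLOR_RGB2HSV)
a=w['pixels'][80:272,200:320,::-1]; cv2.imwrite('pics/w2c.png',cv2.resize(a,None,fx=3,fy=3,interpolation=cv2.INTER_CUBIC))
# rack, from view w1: re-create extrinsics by translating the camera with the tcp (same orientation)
R=cv2.Rodrigues(w['rvec'])[0]; w1=dict(w)
o=ray(w,[[0,0]])[0]+np.array([.57219-.54327,-.15196-.22744,0]); w1['tvec']=-R@o
c=lambda l:[(x/3.75+212-.37,y/3.75+104-.37) for x,y in l]
L=onz(w1,c([(95,71),(108,205),(113,330),(118,449),(122,562)]),.05)[:,:2]
Rr=onz(w1,c([(276,68),(272,202),(270,327),(270,448),(271,560)]),.05)[:,:2]
print('finL',L.round(4).tolist());print('finR',Rr.round(4).tolist());print('mid',((L+Rr)/2).round(4).tolist(),np.diff(L,axis=0).round(4).tolist())
print('base',onz(w1,c([(57,60),(310,30),(310,530),(82,532)]),.006)[:,:2].round(4).tolist())
```

```text
dots [[0.5496, 0.2668], [0.5502, 0.2186], [0.5544, 0.1671], [0.5586, 0.1166]]
finL [[0.5477, -0.112], [0.5539, -0.156], [0.5574, -0.1993], [0.561, -0.2429], [0.5644, -0.2867]]
finR [[0.6067, -0.1078], [0.6087, -0.152], [0.6113, -0.1954], [0.6147, -0.2397], [0.6185, -0.2831]]
mid [[0.5772, -0.1099], [0.5813, -0.154], [0.5844, -0.1973], [0.5879, -0.2413], [0.5915, -0.2849]] [[0.0061, -0.044], [0.0036, -0.0433], [0.0036, -0.0436], [0.0034, -0.0438]]
base [[0.5317, -0.1118], [0.6219, -0.0963], [0.6384, -0.2904], [0.5474, -0.296]]
```

View pics/w2c.png

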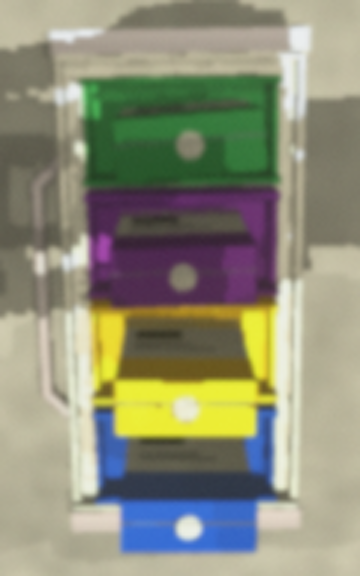

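```bash
python3 -m handwheel '0.005 0.03 -0.05 0 100; 0.006 0.035 -0.1 0 100; 0.006 0.035 -0.12 0 100; 0.006 0.035 -0.12 0 100; 0.006 0.035 -0.12 0 100'
python3 - <<'E'
from h import *
w=arm.get_image('wrist');save(w,'w3.png'); o=arm.get_obs(); print(o['tcp_pos'],o['eef_rot'])
import pickle; pickle.dump(w,open('w3.pkl','wb'))
E
```

```text
time: 3.55
tcp_pos: [0.5496, 0.2635, 0.2001]
eef_rot: [3.139, -0.0, 1.627]
ft_force: [-0.2, -0.3, 0.5]
grip_width: 0.0882
grasp_force: 0.0
[0.54952301 0.26359357 0.20029779] [ 3.13896805e+00 -5.06955030e-04  1.62729888e+00]
```

View pics/w3.png

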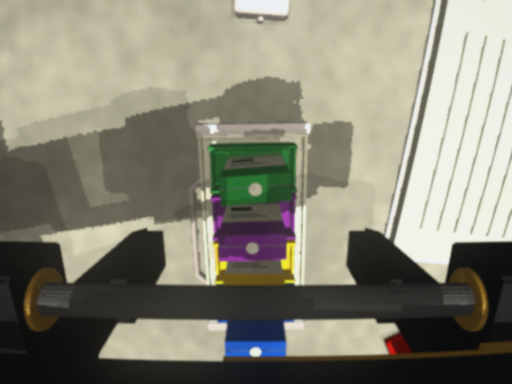

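The dots are now at green (255,189), violet (252,248) and blue (255,352). I'll triangulate them against the earlier view.

Run:
```python
from h import *
import pickle
a,b=[pickle.load(open(f'w{i}.pkl','rb')) for i in (2,3)]
def ref(im,p):
    x,y=p; s=im['pixels'][y-5:y+6,x-5:x+6].astype(float).min(2); s=np.clip(s-s.max()*.6,0,None)
    Y,X=np.mgrid[-5:6,-5:6]; return x+(s*X).sum()/s.sum(), y+(s*Y).sum()/s.sum()
A=[ref(a,p) for p in [(263,128),(261,172),(262,216),(263,256)]]
B=[ref(b,p) for p in [(255,189),(252,248),(255,352)]]
print(np.round(A,1).tolist(),np.round(B,1).tolist())
oa,da=ray(a,A); ob,db=ray(b,B)
for i,j in ((0,0),(1,1),(3,2)):
    M=np.c_[da[i],-db[j]]; t,r,_,_=np.linalg.lstsq(M,ob-oa,rcond=None)
    print((oa+da[i]*t[0]).round(4),(ob+db[j]*t[1]).round(4))
print(onz(a,A,.103).round(4).tolist(),onz(b,B,.103).round(4).tolist())
print('tray b',onz(b,[(196,124),(310,125),(303,326),(208,327)],.015).round(4).tolist())
```

```text
[[263.0, 127.4], [260.6, 172.2], [261.5, 215.9], [262.5, 255.6]] [[255.1, 189.1], [252.0, 247.9], [255.1, 351.5]]
[0.5495 0.2676 0.1051] [0.5495 0.2676 0.1051]
[0.5499 0.2181 0.1017] [0.5498 0.2181 0.1017]
[0.558  0.1165 0.1017] [0.5578 0.1165 0.1017]
[[0.5495, 0.2674, 0.103], [0.5498, 0.2183, 0.103], [0.5538, 0.1672, 0.103], [0.5579, 0.1171, 0.103]] [[0.5495, 0.267, 0.103], [0.5497, 0.2187, 0.103], [0.5577, 0.1176, 0.103]]
tray b [[0.4895, 0.3061, 0.015], [0.6011, 0.3113, 0.015], [0.6166, 0.0796, 0.015], [0.5048, 0.0722, 0.015]]
```

```bash
python3 -m handwheel '0 0.0035 -0.05 0 100; 0 0.0035 -0.09 0 100; 0 0.0035 -0.12 0 100; 0 0.0035 -0.14 0 100; 0 0.0035 -0.14 0 100; 0 0.0035 -0.14 0 60; 0 0.0035 -0.14 0 50; 0 0.0035 -0.14 0 50' 20
python3 -m handwheel '0 0 0 0 50; 0 0 0 0 50; 0 0 0 0 50; 0 0 0 0 50'
```

```text
time: 4.6
tcp_pos: [0.5492, 0.2674, 0.0595]
eef_rot: [3.14, -0.0, 1.628]
ft_force: [-0.1, -0.2, 0.1]
grip_width: 0.0601
grasp_force: 0.0
time: 5.1
tcp_pos: [0.5491, 0.2674, 0.0592]
eef_rot: [3.141, -0.0, 1.628]
ft_force: [-0.6, 0.3, 5.5]
grip_width: 0.0548
grasp_force: 19.8
```

```bash
python3 -m handwheel '0 0 0.02 0 50; 0 0 0.05 0 50; 0 0 0.09 0 50; 0 0 0.125 0 50; 0 0 0.145 0 50; 0 -0.03 0.145 0 50; 0 -0.08 0.145 0 50; 0 -0.13 0.145 0 50'
python3 -m handwheel '0.01 -0.05 0 0 50; 0.02 -0.1 0 0.01 50; 0.03 -0.15 0 0.02 50; 0.03 -0.2 0 0.02 50; 0.03 -0.25 0 0.02 50; 0.03 -0.269 0 0.02 50; 0.03 -0.269 0 0.02 50; 0.03 -0.269 0 0.02 50'
python3 - <<'E'
from h import *
w=arm.get_image('wrist');save(w,'w4.png'); o=arm.get_obs(); print(o['tcp_pos'],o['eef_rot'])
import pickle; pickle.dump(w,open('w4.pkl','wb'))
E
```

```text
time: 6.1
tcp_pos: [0.5486, 0.1361, 0.2033]
eef_rot: [-3.141, 0.0, 1.629]
ft_force: [0.2, 0.3, -0.2]
grip_width: 0.0549
grasp_force: 19.8
time: 7.1
tcp_pos: [0.5789, -0.1302, 0.2037]
eef_rot: [-3.141, -0.001, 1.649]
ft_force: [0.1, 0.2, 0.2]
grip_width: 0.0544
grasp_force: 19.8
[ 0.57892684 -0.13007594  0.20380528] [-3.14153047e+00 -3.57025213e-04  1.64956668e+00]
```

View pics/w4.png

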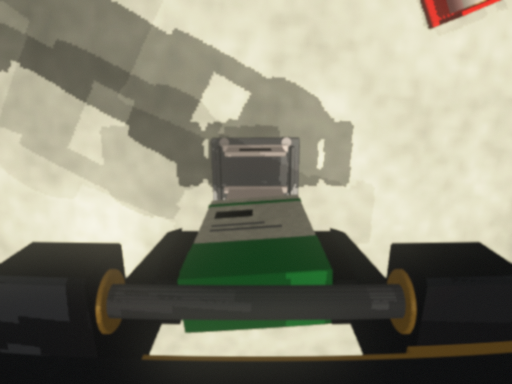

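Run:
```python
from h import *
import pickle
a=pickle.load(open('w4.pkl','rb'))
print('fin1',onz(a,[(221,153),(287,151)],.05).round(4).tolist());print('fin2',onz(a,[(223,190),(290,187)],.05).round(4).tolist())
print('carton bottom',onz(a,[(213,204),(304,199)],.1513).round(4).tolist())
print('carton top back',onz(a,[(182,331),(325,324)],.2473).round(4).tolist())
c=a['pixels'][120:340,170:345,::-1]; cv2.imwrite('pics/w4c.png',cv2.resize(c,None,fx=2.7,fy=2.7,interpolation=cv2.INTER_CUBIC))
```

```text
fin1 [[0.5463, -0.1105, 0.05], [0.6056, -0.1041, 0.05]]
fin2 [[0.55, -0.145, 0.05], [0.6118, -0.1373, 0.05]]
carton bottom [[0.5522, -0.1263, 0.1513], [0.6084, -0.1186, 0.1513]]
carton top back [[0.5532, -0.1444, 0.2473], [0.6048, -0.1373, 0.2473]]
```

View pics/w4c.png

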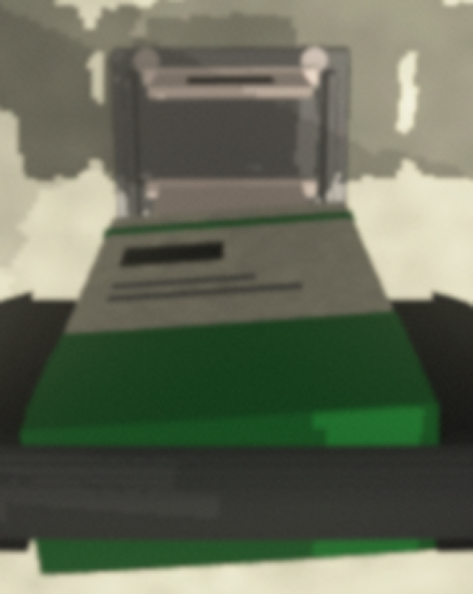

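The carton is square-on, vertical and centred over lane 1. I'll lower it.

```bash
python3 -m handwheel '0 0 -0.03 -0.03 50; 0 0 -0.07 -0.03 50; 0 0 -0.1 -0.03 50; 0 0 -0.125 -0.03 50; 0 0 -0.138 -0.03 50; 0 0 -0.142 -0.03 50; 0 0 -0.144 -0.03 50; 0 0 -0.144 -0.03 50'
```

```text
time: 8.15
tcp_pos: [0.5792, -0.1317, 0.0604]
eef_rot: [3.141, 0.001, 1.618]
ft_force: [-0.0, -0.4, -0.3]
grip_width: 0.0548
grasp_force: 19.8
```

```bash
python3 -m handwheel '0 0 -0.001 0 50; 0 0 -0.0015 0 50; 0 0 -0.002 0 50; 0 0 -0.002 0 50'
python3 -m handwheel '0 0 -0.0005 0 50; 0 0 -0.001 0 50; 0 0 -0.001 0 50'
```

```text
time: 8.65
tcp_pos: [0.579, -0.1318, 0.0582]
eef_rot: [3.141, 0.0, 1.618]
ft_force: [-1.5, 0.1, 5.8]
grip_width: 0.0541
grasp_force: 19.8
time: 9.02
tcp_pos: [0.579, -0.1318, 0.0582]
eef_rot: [3.141, 0.001, 1.618]
ft_force: [-4.7, 1.7, 13.6]
grip_width: 0.0544
grasp_force: 19.8
```

```bash
python3 -m handwheel '0 0 0.0015 0 50; 0 0 0.0015 0 56; 0 0 0.0015 0 65; 0 0 0.0015 0 75; 0 0 0.0015 0 75; 0 0 0.03 0 75; 0 0 0.08 0 75; 0 0 0.14 0 85'
python3 -m handwheel '0 0.05 0 0 100; 0 0.11 0 0 100; 0 0.17 0 0 100; 0 0.23 0 0.01 100; -0.01 0.28 0 0.01 100; -0.02 0.33 0 0.01 100; -0.029 0.35 0 0.01 100; -0.029 0.35 0 0.01 100'
python3 - <<'E'
from h import *
w=arm.get_image('side');save(w,'s1.png'); o=arm.get_obs(); print(o['tcp_pos'],o['eef_rot'])
p=w['pixels'][100:310,200:340,::-1]; cv2.imwrite('pics/s1c.png',cv2.resize(p,None,fx=2.8,fy=2.8,interpolation=cv2.INTER_CUBIC))
E
```

```text
time: 10.02
tcp_pos: [0.5784, -0.1315, 0.1976]
eef_rot: [-3.14, -0.001, 1.618]
ft_force: [0.1, 0.3, -0.1]
grip_width: 0.0733
grasp_force: 0.0
time: 11.02
tcp_pos: [0.5494, 0.2188, 0.1967]
eef_rot: [-3.141, 0.0, 1.63]
ft_force: [-0.5, -0.1, 0.4]
grip_width: 0.0877
grasp_force: 0.0
[0.54999429 0.2176845  0.1967507 ] [3.14152723e+00 4.59668135e-04 1.62803578e+00]
```

View pics/s1c.png

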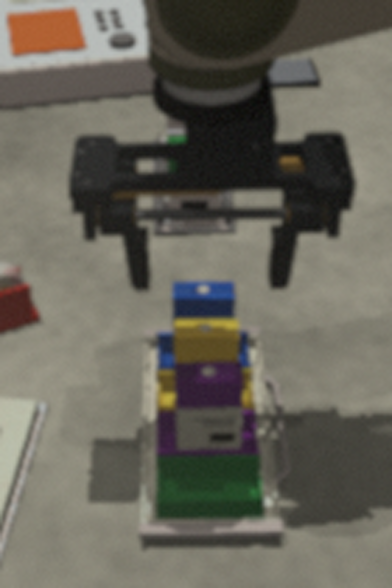

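Green bin is empty and the green carton is in the rack, mostly hidden by the gripper. The gripper is over violet, so I'll pick it.

```bash
python3 -m handwheel '0 0.0005 -0.05 0 100; 0 0.0005 -0.09 0 100; 0 0.0005 -0.12 0 100; 0 0.0005 -0.137 0 100; 0 0.0005 -0.137 0 100; 0 0.0005 -0.137 0 60; 0 0.0005 -0.137 0 50; 0 0.0005 -0.137 0 50' 20
python3 -m handwheel '0 0 0 0 50; 0 0 0 0 50; 0 0 0 0 50; 0 0 0 0 50'
python3 -m handwheel '0 0 0.02 0 50; 0 0 0.05 0 50; 0 0 0.09 0 50; 0 0 0.125 0 50; 0 0 0.145 0 50; 0 -0.03 0.145 0 50; 0 -0.08 0.145 0 50; 0 -0.13 0.145 0 50'
```

```text
time: 12.08
tcp_pos: [0.5501, 0.2188, 0.0604]
eef_rot: [3.141, -0.0, 1.628]
ft_force: [-0.3, 0.3, -0.3]
grip_width: 0.0603
grasp_force: 0.0
time: 12.58
tcp_pos: [0.55, 0.2188, 0.0601]
eef_rot: [3.141, -0.0, 1.628]
ft_force: [-1.6, -0.6, 6.0]
grip_width: 0.0541
grasp_force: 20.0
time: 13.58
tcp_pos: [0.5496, 0.0877, 0.2043]
eef_rot: [-3.141, -0.0, 1.629]
ft_force: [-0.2, -0.2, -1.1]
grip_width: 0.0543
grasp_force: 20.0
```

```bash
python3 -m handwheel '0.01 -0.05 0 0 50; 0.02 -0.1 0 0 50; 0.033 -0.15 0 0 50; 0.033 -0.2 0 0 50; 0.033 -0.25 0 0 50; 0.033 -0.264 0 0 50; 0.033 -0.264 0 0 50; 0.033 -0.264 0 0 50'
python3 - <<'E'
from h import *
w=arm.get_image('wrist');save(w,'w5.png'); o=arm.get_obs(); print(o['tcp_pos'],o['eef_rot'])
import pickle; pickle.dump(w,open('w5.pkl','wb'))
E
```

```text
time: 14.58
tcp_pos: [0.5829, -0.1737, 0.2047]
eef_rot: [-3.141, -0.0, 1.629]
ft_force: [-0.0, 0.5, -0.7]
grip_width: 0.054
grasp_force: 20.0
[ 0.58297918 -0.17366784  0.20481388] [-3.14154990e+00 -3.29060866e-04  1.62947478e+00]
```

View pics/w5.png

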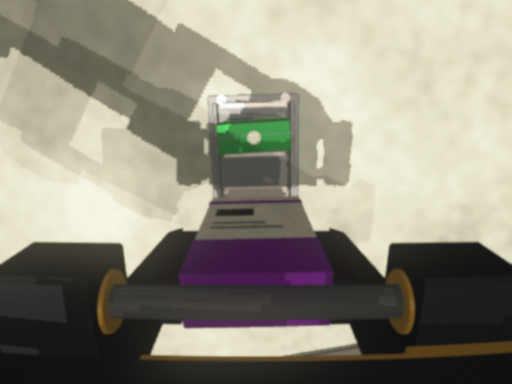

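Green stands upright and centred in lane 1, with its dot at (254,137). Violet hangs straight over lane 2, so I'll lower it.

```bash
python3 -m handwheel '0 0 -0.03 0 50; 0 0 -0.07 0 50; 0 0 -0.1 0 50; 0 0 -0.125 0 50; 0 0 -0.138 0 50; 0 0 -0.142 0 50; 0 0 -0.1435 0 50; 0 0 -0.1435 0 50'
python3 -m handwheel '0 0 -0.0005 0 50; 0 0 -0.001 0 50; 0 0 -0.0015 0 50; 0 0 -0.002 0 50; 0 0 -0.002 0 50'
```

```text
time: 15.62
tcp_pos: [0.5832, -0.1753, 0.062]
eef_rot: [3.141, 0.001, 1.628]
ft_force: [0.2, 0.5, -1.7]
grip_width: 0.0543
grasp_force: 20.0
time: 16.25
tcp_pos: [0.5829, -0.1752, 0.0592]
eef_rot: [-3.142, -0.0, 1.628]
ft_force: [0.1, -0.9, -0.4]
grip_width: 0.0541
grasp_force: 20.0
```

```bash
python3 -m handwheel '0 0 -0.0005 0 50; 0 0 -0.001 0 50; 0 0 -0.001 0 50'
```

```text
time: 16.62
tcp_pos: [0.5829, -0.1753, 0.0591]
eef_rot: [3.141, 0.0, 1.628]
ft_force: [-2.9, 2.2, 7.0]
grip_width: 0.0541
grasp_force: 20.0
```

```bash
python3 -m handwheel '0 0 0.0005 0 50; 0 0 0.0005 0 56; 0 0 0.0005 0 65; 0 0 0.0005 0 75; 0 0 0.0005 0 75; 0 0 0.03 0 75; 0 0 0.08 0 75; 0 0 0.14 0 85'
python3 -m handwheel '0 0.05 0 0 100; 0 0.11 0 0 100; 0 0.17 0 0 100; 0 0.23 0 0 100; -0.01 0.28 0 0 100; -0.02 0.33 0 0 100; -0.029 0.3425 0 0 100; -0.029 0.3425 0 0 100'
python3 -m handwheel '0 0 -0.05 0 100; 0 0 -0.09 0 100; 0 0 -0.12 0 100; 0 0 -0.137 0 100; 0 0 -0.138 0 100; 0 0 -0.138 0 60; 0 0 -0.138 0 50; 0 0 -0.138 0 50' 20
python3 -m handwheel '0 0 0 0 50; 0 0 0 0 50; 0 0 0 0 50; 0 0 0 0 50'
```

```text
time: 17.62
tcp_pos: [0.5825, -0.175, 0.199]
eef_rot: [-3.14, -0.001, 1.628]
ft_force: [0.8, -0.3, 0.0]
grip_width: 0.0734
grasp_force: 0.0
time: 18.62
tcp_pos: [0.5535, 0.1674, 0.1983]
eef_rot: [-3.141, 0.0, 1.629]
ft_force: [-0.8, -0.0, -0.3]
grip_width: 0.088
grasp_force: 0.0
time: 19.62
tcp_pos: [0.5541, 0.1672, 0.0609]
eef_rot: [3.14, -0.0, 1.628]
ft_force: [-0.0, -0.1, -0.0]
grip_width: 0.0602
grasp_force: 0.0
time: 20.12
tcp_pos: [0.554, 0.1673, 0.0607]
eef_rot: [3.141, 0.0, 1.628]
ft_force: [-1.4, 0.6, 5.7]
grip_width: 0.0541
grasp_force: 20.0
```

```bash
python3 -m handwheel '0 0 0.02 0 50; 0 0 0.05 0 50; 0 0 0.09 0 50; 0 0 0.125 0 50; 0 0 0.145 0 50; 0 -0.03 0.145 0 50; 0 -0.08 0.145 0 50; 0 -0.13 0.145 0 50'
python3 -m handwheel '0.01 -0.05 0 0 50; 0.02 -0.1 0 0 50; 0.0325 -0.15 0 0 50; 0.0325 -0.2 0 0 50; 0.0325 -0.25 0 0 50; 0.0325 -0.2565 0 0 50; 0.0325 -0.2565 0 0 50; 0.0325 -0.2565 0 0 50'
python3 - <<'E'
from h import *
w=arm.get_image('wrist');save(w,'w6.png'); o=arm.get_obs(); print(o['tcp_pos'],o['eef_rot'])
E
```

```text
time: 21.12
tcp_pos: [0.5536, 0.0362, 0.2048]
eef_rot: [-3.141, -0.0, 1.629]
ft_force: [0.5, -1.2, -1.6]
grip_width: 0.0539
grasp_force: 20.0
time: 22.12
tcp_pos: [0.5865, -0.2178, 0.2052]
eef_rot: [-3.141, -0.0, 1.629]
ft_force: [-0.1, -0.5, -0.5]
grip_width: 0.0536
grasp_force: 20.0
[ 0.58653484 -0.21777051  0.20534617] [-3.14154586e+00 -2.79823775e-04  1.62946768e+00]
```

View pics/w6.png

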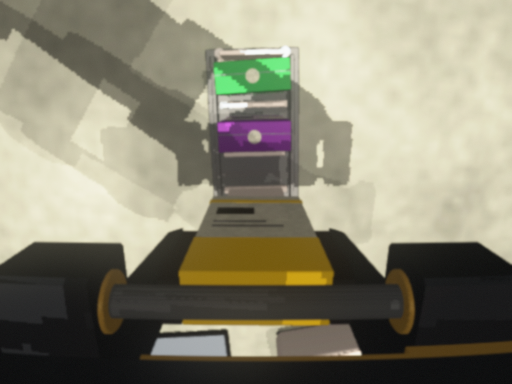

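Green (252,75) and violet (254,137) both stand in their lanes. Yellow is aligned over lane 3, so I'll lower it.

```bash
python3 -m handwheel '0 0 -0.03 0 50; 0 0 -0.07 0 50; 0 0 -0.1 0 50; 0 0 -0.125 0 50; 0 0 -0.138 0 50; 0 0 -0.143 0 50; 0 0 -0.1445 0 50; 0 0 -0.1445 0 50'
python3 -m handwheel '0 0 -0.0005 0 50; 0 0 -0.001 0 50; 0 0 -0.0015 0 50; 0 0 -0.0015 0 50'
```

```text
time: 23.18
tcp_pos: [0.5867, -0.2193, 0.0615]
eef_rot: [3.141, 0.001, 1.628]
ft_force: [-0.2, -0.2, -1.4]
grip_width: 0.0538
grasp_force: 20.0
time: 23.68
tcp_pos: [0.5864, -0.2193, 0.0597]
eef_rot: [3.141, 0.0, 1.628]
ft_force: [-0.7, 0.9, 4.4]
grip_width: 0.0536
grasp_force: 20.0
```

```bash
python3 -m handwheel '0 0 0 0 50; 0 0 0 0 56; 0 0 0 0 65; 0 0 0 0 75; 0 0 0 0 75; 0 0 0.03 0 75; 0 0 0.08 0 75; 0 0 0.14 0 85'
python3 -m handwheel '0 0.05 0 0 100; 0 0.11 0 0 100; 0 0.17 0 0 100; 0 0.23 0 0 100; -0.01 0.28 0 0 100; -0.02 0.32 0 0 100; -0.0285 0.336 0 0 100; -0.0285 0.336 0 0 100'
python3 -m handwheel '0 0 -0.05 0 100; 0 0 -0.09 0 100; 0 0 -0.12 0 100; 0 0 -0.137 0 100; 0 0 -0.138 0 100; 0 0 -0.138 0 60; 0 0 -0.138 0 50; 0 0 -0.138 0 50' 20
python3 -m handwheel '0 0 0 0 50; 0 0 0 0 50; 0 0 0 0 50; 0 0 0 0 50'
```

```text
time: 24.68
tcp_pos: [0.586, -0.219, 0.2]
eef_rot: [-3.14, -0.001, 1.628]
ft_force: [0.7, 0.1, -0.0]
grip_width: 0.0738
grasp_force: 0.0
time: 25.68
tcp_pos: [0.5576, 0.1171, 0.1993]
eef_rot: [-3.142, 0.0, 1.629]
ft_force: [-0.6, 0.3, 0.2]
grip_width: 0.0879
grasp_force: 0.0
time: 26.68
tcp_pos: [0.5581, 0.1167, 0.0619]
eef_rot: [3.14, 0.0, 1.628]
ft_force: [-0.1, -0.5, 0.1]
grip_width: 0.0599
grasp_force: 0.0
time: 27.18
tcp_pos: [0.558, 0.1168, 0.0616]
eef_rot: [3.141, 0.0, 1.628]
ft_force: [-2.1, -0.1, 6.0]
grip_width: 0.0536
grasp_force: 20.0
```

Lane 4 is at (.590,-.2633), so the shift is (.032,-.380).

```bash
python3 -m handwheel '0 0 0.02 0 50; 0 0 0.05 0 50; 0 0 0.09 0 50; 0 0 0.125 0 50; 0 0 0.145 0 50; 0 -0.03 0.145 0 50; 0 -0.08 0.145 0 50; 0 -0.13 0.145 0 50'
python3 -m handwheel '0.01 -0.05 0 0 50; 0.02 -0.1 0 0 50; 0.032 -0.15 0 0 50; 0.032 -0.2 0 0 50; 0.032 -0.24 0 0 50; 0.032 -0.25 0 0 50; 0.032 -0.25 0 0 50; 0.032 -0.25 0 0 50'
python3 - <<'E'
from h import *
w=arm.get_image('wrist');save(w,'w7.png'); o=arm.get_obs(); print(o['tcp_pos'],o['eef_rot'])
E
```

```text
time: 28.18
tcp_pos: [0.5576, -0.0143, 0.2058]
eef_rot: [-3.141, -0.0, 1.629]
ft_force: [-0.0, -0.7, -0.6]
grip_width: 0.0537
grasp_force: 20.0
time: 29.18
tcp_pos: [0.59, -0.2617, 0.2063]
eef_rot: [-3.141, -0.0, 1.629]
ft_force: [0.2, 0.0, -0.6]
grip_width: 0.0538
grasp_force: 20.0
[ 0.59007679 -0.26172115  0.20643754] [ 3.14155683e+00 -2.35842862e-04  1.62941831e+00]
```

View pics/w7.png

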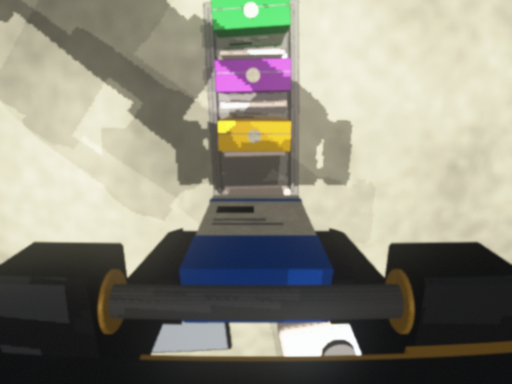

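Green, violet and yellow stand in lanes 1 to 3. Blue is aligned over lane 4, so I'll lower it.

```bash
python3 -m handwheel '0 0 -0.03 0 50; 0 0 -0.07 0 50; 0 0 -0.1 0 50; 0 0 -0.125 0 50; 0 0 -0.138 0 50; 0 0 -0.143 0 50; 0 0 -0.1445 0 50; 0 0 -0.1445 0 50'
python3 -m handwheel '0 0 -0.0005 0 50; 0 0 -0.001 0 50; 0 0 -0.0015 0 50; 0 0 -0.0015 0 50'
```

```text
time: 30.22
tcp_pos: [0.5902, -0.2633, 0.0626]
eef_rot: [3.14, 0.001, 1.628]
ft_force: [0.2, -0.6, -0.4]
grip_width: 0.0538
grasp_force: 20.0
time: 30.72
tcp_pos: [0.5899, -0.2633, 0.0607]
eef_rot: [3.141, 0.0, 1.628]
ft_force: [-1.8, -0.5, 4.4]
grip_width: 0.054
grasp_force: 20.0
```

```bash
python3 -m handwheel '0 0 0 0 50; 0 0 0 0 56; 0 0 0 0 65; 0 0 0 0 75; 0 0 0 0 75; 0 0 0.03 0 75; 0 0 0.08 0 75; 0 0 0.14 0 85'
python3 -m handwheel '0 0.05 0.04 0 100; 0 0.1 0.09 0 100; 0 0.11 0.12 0 100; 0 0.11 0.12 0 100; 0 0.11 0.12 0 100'
python3 - <<'E'
from h import *
a=arm.get_image('wrist')['pixels'];b=arm.get_image('side')['pixels'][80:240,160:340]
b=cv2.resize(b,(432,384))
cv2.imwrite('pics/f.png',cv2.resize(np.hstack([a,b])[...,::-1],(798,325)))
E
```

```text
time: 31.72
tcp_pos: [0.5895, -0.2629, 0.2009]
eef_rot: [-3.14, -0.001, 1.628]
ft_force: [0.2, -0.7, 0.3]
grip_width: 0.0734
grasp_force: 0.0
time: 32.35
tcp_pos: [0.5897, -0.1535, 0.3189]
eef_rot: [-3.14, -0.001, 1.628]
ft_force: [-1.0, -0.2, -0.9]
grip_width: 0.0882
grasp_force: 0.0
```

View pics/f.png

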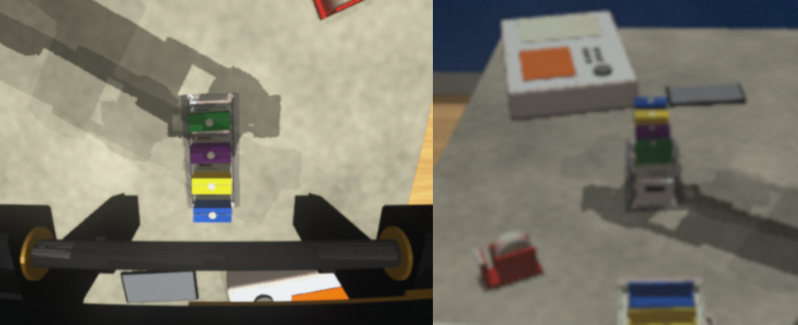

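All four cartons stand upright in the lanes in order (dots at (209,123), (210,155), (211,187), (212,215)). The dispenser and phone, both in view, look undisturbed.

```bash
python3 -c "
from station import arm; print(arm.job_done())"
```

```text
the job is handed in; nothing more can be done
None
```

The four cartons stand upright in the rack lanes, left to right green, violet, yellow, blue, matching their bins; the tape dispenser, logger and phone were never touched, and the job is handed in at about 32 s.

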